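# Pour filler balls from a rotary-cap dispenser jar

## Robot

A 6-joint arm with a two-finger parallel gripper is mounted at the origin on the work surface. World frame = base frame: x ahead of the robot, y to its left, z up, the work surface at z = 0. Lengths are in m, angles in rad, forces in N, time in s.
With the tool pointing down it reaches from about 0.35 to 0.925 m from the base axis. Payload 6.4 kg.
Tool frame: the origin (TCP) lies on the centre line of the jaws, within the pads' length; the fingertips stand 11 mm ahead of it and the grasp point (between the pads) lies 8 mm behind it (arm.tips_ahead is the distance from the TCP to the fingertips, in m); x points along the fingers, y is the direction in which the jaws open and shut, and the axes are right-handed (so a half turn about x gives the same grasp; the last joint's range is limited). The gripper opens to 85 mm and grips with 20 to 120 N. Pads are 22 mm wide; open, the fingers measure 114 mm over their backs; the gripper's body (76 mm by 85 mm) begins 54 mm behind the grasp point. The pads swing forward as they close: fully open they stand 13 mm farther back than shut.
Start: joints at [-1.402, 0.245, 1.558, -0, 1.339, -0.174], TCP at [0.218, -0.612, 0.242] pointing down, gripper open.
Joint ranges: [-3.13, 3.13], [-1.02, 2.26], [0.13, 2.54], [-0.95, 4.09], [0.21, 2.88], [-2.74, 2.74]. Speed limits (rad/s): [2.57, 2.57, 3.14, 3.14, 3.14, 3.14].

## Interface

Orientations are given as a unit quaternion [w, x, y, z].
In Python, from workcell import arm gives the robot as it stands.
- The arm moves only by the shell command python3 -m pendant 'ROWS' [OPENING]. ROWS is text: rows parted by semicolons, each of 4 numbers parted by spaces: the shift along the tool's x, y, z in m, then the turn about the tool's x in rad. In form: x y z roll; .... A call has 1 to 8 rows; each row is the pose to reach, as a shift and turn from the pose commanded when the call began, along the tool's axes at that moment; what a row does not reach only later rows make up. A row lasts 1/12 s, in which the tool goes at most 41.7 mm and 7.16 degrees, less where a joint would pass 70% of its speed; a pose out of reach is approached as far as the arm can. A call with a gripper value outside its range is refused whole. OPENING is the opening, from 0 (shut) to 1 (fully open), set as the call begins (- or left out, the last holds). The fingers move at their own pace and stop on an object; the grip force is fixed at half the most. Time passes only in rows, so rows that repeat a pose let the fingers close. It gives the time, the measured TCP pose, the force and the opening at its end, in the units of the state.
- arm.get_state(): the state, without advancing time (a new reading comes with each control period).
- arm.capture(name): name is "scene" or "top" or "wrist"; returns a dict with "image" (420x560x3 uint8, red, green, blue), "depth" (420x560 float32, m along the optical axis (not along the pixel's ray), 0 where there is no reading), "fovy" (degrees; the focal length in pixels is half the picture's height over the tangent of half this angle, whatever the lens; pixels are square), "cx", "cy" (the principal point, pixels), "rvec" (rotation vector, rad) and "tvec" (3), from world to camera coordinates, as OpenCV has them. Camera axes: x right, y down, z forward; pixel columns grow to the right and rows downward; lengths in m; the calibration is good to about 2 mm. A picture is of the moment at which its call begins.
- arm.hand_in(): hands the job in, once; it reports no verdict.
The state is a dict: "clock": time; "qpos": joint angles; "dq": joint speeds; "joint_efforts": joint torques, N m; "eef_pos": TCP position; "ee_rot": TCP orientation; "force": force on the tool from outside, world axes, zero at the start; "ft_torque": the same for the moment, N m; "gripper_width": finger opening in m.
Only numpy, scipy, OpenCV 4.12 (cv2) and the standard library are available. Lean on these libraries where they do the work, as an engineer would, in place of code of your own. Each camera call takes 0.05 s, during which the arm holds its last target.

## Task

In the specimen store, get the two glass filler balls out of the dispenser jar and into its blue catch tray. First, with the jar still upright, turn the perforated cap by its knob so that the big pour window faces the tray; then tip the jar over towards the tray and let the balls roll out and come to rest in the tray.

Things in the scene. Friction and masses are not known exactly. Their poses are not given: they have to be found in the camera images.
- dispenser: Fixed dispenser: grey pedestal 86 mm high, a 96 mm wide clear glass jar with perforated cap on it, a blue open catch tray in front. Origin: on the bench under the jar's axis; x points from jar to tray, z up. Tray, fixed: inside x 67 to 257, y -55 to 55, floor z 5, wall tops z 40 mm. Jar and cap keep within 54 mm of y = 0; their axis is x = y = 0 while upright
- jar (a joint): Tip angle of the jar, rad: 0 upright (start), growing towards the tray to a stop at 1.95, mouth sloping down over the tray. Hinged along the dispenser's y at its x 55, z 90 mm. Let go below about 0.75 it falls back upright; past about 1.05 it falls slowly over to the stop by itself and stays there
- cap (a joint): Turn of the aluminium cap (108 mm wide, flat top z 196 mm), rad, counter-clockwise from above positive. 0: the pour window (an open 80 degree sector, 20 to 47 mm from the axis) points to the tray. It starts 0.9 to 1.4, range -0.4 to 2.4, light friction 0.05 N m, stays where left. The other holes, a 9 mm group and a 3.6 mm group, are too small for the balls
- knob (a point): Centre of the cap's knob: a black upright bar on the cap's axis, 40 mm long, 14 mm thick, 34 mm high; this point is midway up, 17 mm above the flat cap. Its x axis runs along the bar from the cap's axis to the pour window (red mark at that end); cap 0 = parallel to the dispenser's x
- lever_ball (a point): Centre of the black ball (28 mm wide) at the end of the jar's tipping lever, a 10 mm rod beside the jar at dispenser y 100 mm, 100 mm from the hinge line. Jar upright: it leans back 40 degrees, ball at dispenser x -9, z 167 mm. Push it towards the tray (+x), 4 to 8 N: lever and jar turn together; after 1.05 rad the ball is at x 89, z 184 mm
- ball1: Green glass filler ball, 20 mm diameter, 12 g, origin at its centre. It starts inside the dispenser's jar on the glass floor and leaves only through the cap's pour window.
- ball2: Blue glass filler ball, 20 mm diameter, 12 g, origin at its centre. It starts inside the dispenser's jar on the glass floor and leaves only through the cap's pour window.

How it is judged:
By the outcome, as a careful person would: the job done as asked, in the order asked, and still so for the second after the job is handed in, with the robot touching nothing.
It also fails if it takes over 56 s, if anything falls off the work surface, if the arm or the gripper's body presses on something with over 40 N, if the wrist force passes 120 N, or if a joint passes its speed limit or range.

## Working session

There is one attempt and no reset: what is moved stays moved. The work goes in short steps, Python scripts to look and compute and a shell command to move; the robot and the scene stay as the last step left them, time stands still between calls to the robot, and variables do not carry over. Pictures are saved under pics/ and viewed, and the job is handed in when it is done.

```bash
ls; mkdir -p pics
cat > h.py <<'E'
import numpy as np, cv2
from workcell import arm
def cap(n,save=None):
    c=arm.capture(n)
    if save: cv2.imwrite('pics/'+save,c['image'][:,:,::-1])
    c['R']=cv2.Rodrigues(np.array(c['rvec'],float))[0]; c['t']=np.array(c['tvec'],float).ravel()
    c['f']=210/np.tan(np.radians(c['fovy'])/2)
    return c
def ray(c,u,v):
    d=np.array([(u-c['cx'])/c['f'],(v-c['cy'])/c['f'],1.])
    return -c['R'].T@c['t'], c['R'].T@d
def onz(c,u,v,z):
    o,d=ray(c,u,v); return o+d*(z-o[2])/d[2]
def dep(c,u,v):
    o,d=ray(c,u,v); return o+d*c['depth'][int(v),int(u)]
def proj(c,p):
    q=c['R']@np.array(p)+c['t']; return c['cx']+c['f']*q[0]/q[2], c['cy']+c['f']*q[1]/q[2]
E
python3 - <<'E'
from h import *
for n in ['scene','top','wrist']:
    c=cap(n,n+'1.png'); print(n,c['fovy'],c['cx'],c['cy'],-c['R'].T@c['t'],c['R'][2])
s=arm.get_state(); print(s)
E
```

```text
pics
scene 45.38691184342322 274.6017329443806 208.1838774024383 [0.77274662 0.32144417 0.73055938] [-0.30105543 -0.379861   -0.87468351]
top 46.18944099425495 275.62136645841827 210.63511115741562 [0.52427356 0.06567187 0.78474338] [ 0.08816542 -0.05517602 -0.99457653]
wrist 62.111159001226696 278.55102596795814 208.98663492629774 [ 0.29721736 -0.58345479  0.37329719] [-0.30782172 -0.10882702 -0.9451997 ]
{'clock': 0.15, 'qpos': array([-1.40205718e+00,  2.45656814e-01,  1.55870414e+00, -4.65505969e-06,
        1.33867598e+00, -1.74099559e-01]), 'dq': array([-0.0007379 , -0.00215471, -0.0048155 ,  0.00029563, -0.00022996,
        0.00094292]), 'joint_efforts': array([ 1.52027696e-04, -4.29990435e+01, -3.26549828e+01, -1.37343554e-04,
        3.54460186e-03, -1.67693247e-05]), 'eef_pos': array([ 0.21844325, -0.61177894,  0.24144747]), 'ee_rot': array([-0.12010874, -0.69674269, -0.12113   ,  0.69674316]), 'force': array([ 0.16345032,  0.02886604, -0.73103722]), 'ft_torque': array([0.0173742 , 0.00190869, 0.00667943]), 'gripper_width': 0.08571075489504162}
```

View pics/scene1.png

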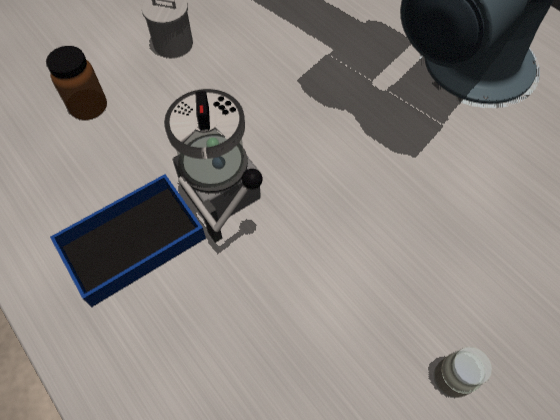

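View pics/top1.png

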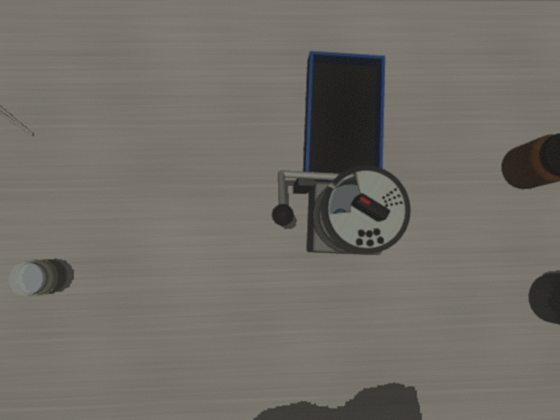

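The scene view shows the dispenser upright: cap around (205,122), tray around (130,240), lever ball at (252,179). In the top view the tray spans about (305–385, 52–180), the cap is centred near (368,208), the knob near (370,207) and the lever ball at (283,215).

Run:
```python
from h import *
c=cap('top')
im=c['image']; hsv=cv2.cvtColor(im,cv2.COLOR_RGB2HSV)
m=cv2.inRange(hsv,(105,120,40),(130,255,255))
n,l,st,ce=cv2.connectedComponentsWithStats(m)
i=1+np.argmax(st[1:,4]); ys,xs=np.nonzero(l==i); print(st[i])
P=np.array([onz(c,u,v,0.04)[:2] for u,v in zip(xs,ys)],np.float32)
r=cv2.minAreaRect(P); print(r); print(cv2.boxPoints(r))
# cap rim / bright
for z in(0.196,): print('cap ctr',onz(c,369,208,z))
red=cv2.inRange(hsv,(0,120,60),(8,255,255))|cv2.inRange(hsv,(172,120,60),(180,255,255)); red[:, :340]=0;red[:,400:]=0
ys,xs=np.nonzero(red); print('red px',xs.mean(),ys.mean(),len(xs), onz(c,xs.mean(),ys.mean(),0.230))
g=im.max(2); roi=np.zeros_like(g); cv2.circle(roi,(369,208),30,255,-1)
k=((g<45)|(red>0)).astype(np.uint8)*255&roi
n,l,st,ce=cv2.connectedComponentsWithStats(k)
for i in range(1,n):
    if st[i,4]>60:
        ys,xs=np.nonzero(l==i); Q=np.array([onz(c,u,v,0.230)[:2] for u,v in zip(xs,ys)],np.float32); print(st[i],cv2.minAreaRect(Q),cv2.boxPoints(cv2.minAreaRect(Q)).tolist())
print('lever',onz(c,283,215,0.167))
s=cap('scene'); o,d=ray(s,252.5,179); print('lever scene',onz(s,252.5,179,.167), dep(s,252,179),dep(c,283,215),dep(c,369,207),dep(c,395,220))
cv2.imwrite('pics/zoom.png',cv2.resize(im[150:270,260:430,::-1],None,fx=4,fy=4,interpolation=cv2.INTER_CUBIC))
s2=s['image'][60:270,130:290,::-1]; cv2.imwrite('pics/zoom2.png',cv2.resize(s2,None,fx=2.8,fy=2.8))
```

```text
[305  52  79 119 919]
((0.742347240447998, -0.08797049522399902), (0.1197323277592659, 0.18913061916828156), 86.12520599365234)
[[ 0.64395255 -0.14130944]
 [ 0.83265084 -0.1540902 ]
 [ 0.84074193 -0.03463155]
 [ 0.65204364 -0.02185079]]
cap ctr [ 0.57723545 -0.0806548   0.196     ]
red px 364.6041666666667 200.29166666666666 48 [ 0.5831509  -0.06749541  0.23      ]
[352 194  37  27 485] ((0.5750687122344971, -0.07341533899307251), (0.04181100055575371, 0.017916033044457436), 58.57410430908203) [[0.5565246939659119, -0.08658365905284882], [0.5718126893043518, -0.0959249883890152], [0.5936127305030823, -0.060247018933296204], [0.5783247351646423, -0.05090568959712982]]
lever [0.57330843 0.02222924 0.167     ]
lever scene [0.57390315 0.02381152 0.167     ] [0.57873871 0.0298865  0.17927369] [0.57226307 0.02315538 0.18016945] [ 0.57533902 -0.07228899  0.22986078] [ 0.56202826 -0.11252637  0.19421238]
```

View pics/zoom.png

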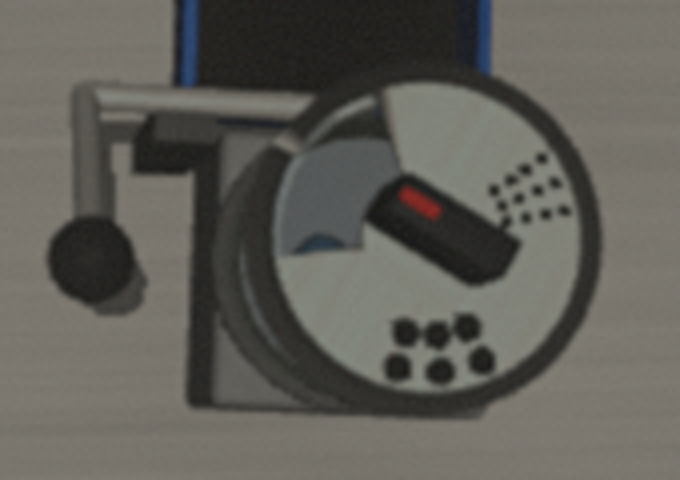

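The enlarged top view shows the pour window turned to the upper left of the cap, and the bar's red end on that side, so the cap is at about 1.09 rad. I'll now compute the approach.

```bash
cat >> h.py <<'E'
from scipy.spatial.transform import Rotation as Ro
def tool():
    s=arm.get_state(); w,x,y,z=s['ee_rot']; return s,np.array(s['eef_pos']),Ro.from_quat([x,y,z,w]).as_matrix()
YAW=-0.068; O=np.array([.576,-.0755])
def loc(x,y,z): 
    c,s_=np.cos(YAW),np.sin(YAW); return np.array([O[0]+c*x-s_*y,O[1]+s_*x+c*y,z])
def need(p):
    s,t,R=tool(); return R.T@(np.array(p)-t)
E
python3 - <<'E'
from h import *
s,t,R=tool(); print(R.round(3)); a=np.arctan2(R[1,1],R[0,1]); print('y ang',a)
print('need',need([O[0],-.075,.26]).round(4),need([O[0],-.075,.214]).round(4))
for y in (1.022+np.pi/2,1.022-np.pi/2): print('roll',(a-y+np.pi)%(2*np.pi)-np.pi, )
for dz in(0.26,): print(np.arctan2(-.0755,.576)+1.402)
E
```

```text
[[-0.     0.336 -0.942]
 [ 0.001 -0.942 -0.336]
 [-1.    -0.001 -0.   ]]
y ang -1.228003148504605
need [-0.0178 -0.3855 -0.5173] [ 0.0282 -0.3855 -0.5173]
roll 2.462385831880084
roll -0.6792068217097085
1.2716666417470144
```

```bash
python3 -m pendant '-0.03 0 0 0; -0.06 -0.012 -0.016 0; -0.06 -0.031 -0.042 0; -0.06 -0.050 -0.068 0; -0.06 -0.070 -0.094 0; -0.06 -0.089 -0.119 0; -0.06 -0.108 -0.145 0; -0.06 -0.128 -0.171 0' 1; python3 -m pendant '0 -0.019 -0.026 0; 0 -0.039 -0.052 0; 0 -0.058 -0.077 0; 0 -0.077 -0.104 0; 0 -0.097 -0.130 0; 0 -0.116 -0.155 0; 0 -0.135 -0.181 0; 0 -0.155 -0.207 0' 
python3 -c "
from h import *
print(need([O[0],-.075,.26]).round(4))"
```

```text
clock: 0.92
eef_pos: [0.3371, -0.4328, 0.3022]
ee_rot: [0.12, 0.697, 0.12, -0.697]
force: [-0.5, -0.4, 1.2]
gripper_width: 0.0855
clock: 1.58
eef_pos: [0.48, -0.2172, 0.3023]
ee_rot: [0.121, 0.697, 0.12, -0.697]
force: [0.2, -0.1, 0.7]
gripper_width: 0.0854
[ 0.0423 -0.1016 -0.1382]
```

```bash
python3 -m pendant '0 -0.016 -0.022 -0.1; 0 -0.032 -0.044 -0.2; 0 -0.048 -0.066 -0.3; 0 -0.064 -0.088 -0.4; 0 -0.080 -0.110 -0.5; 0 -0.1016 -0.138 -0.6; 0 -0.1016 -0.138 -0.68; 0 -0.1016 -0.138 -0.68'
python3 - <<'E'
from h import *
print(need([O[0],-.075,.26]).round(4)); s,t,R=tool(); print(t,s['qpos'].round(3),np.arctan2(R[1,1],R[0,1])+np.pi/2)
w=cap('wrist','w2.png'); c=cap('top','t2.png');
print(proj(w,[*O,.23]),proj(c,[*O,.23]))
E
```

```text
clock: 2.25
eef_pos: [0.5756, -0.075, 0.302]
ee_rot: [-0.347, -0.616, -0.347, 0.616]
force: [0.3, -0.0, -0.5]
gripper_width: 0.0856
[ 0.042   0.0003 -0.0002]
[ 0.57563805 -0.07502394  0.3020251 ] [-0.325  0.039  1.677 -0.     1.426  0.219] 1.0268806332948555
(np.float64(280.3205347691608), np.float64(229.37614739999935)) (np.float64(371.77366323085755), np.float64(206.35514195522333))
```

View pics/w2.png

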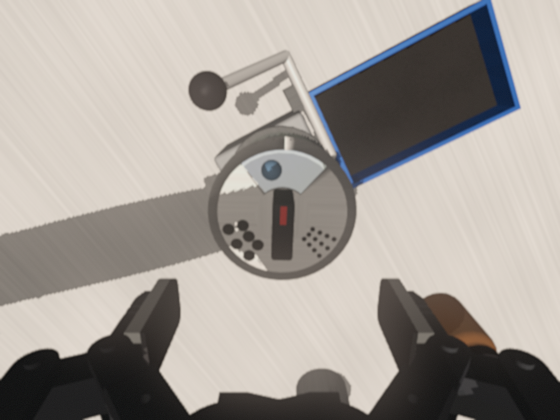

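The wrist view shows the cap centred around (282,205), the bar spanning roughly (273–296, 190–260) and straight between the jaws.

Run:
```python
from h import *
c=cap('wrist'); im=c['image']; hsv=cv2.cvtColor(im,cv2.COLOR_RGB2HSV)
red=cv2.inRange(hsv,(0,100,60),(10,255,255))
k=((im.max(2)<60)|(red>0)).astype(np.uint8)*255
roi=np.zeros_like(k); roi[180:270,262:305]=255; k&=roi
n,l,st,ce=cv2.connectedComponentsWithStats(k); i=1+np.argmax(st[1:,4]); print(st[i])
ys,xs=np.nonzero(l==i)
# top face via depth
D=[dep(c,u,v) for u,v in zip(xs,ys)]; D=np.array(D); print(np.percentile(D[:,2],[5,25,50,75,95]))
T=D[D[:,2]>.222]; r=cv2.minAreaRect(T[:,:2].astype(np.float32)); print(r, T.mean(0))
Q=np.array([onz(c,u,v,.230)[:2] for u,v in zip(xs,ys)],np.float32); print(cv2.minAreaRect(Q))
# tray yaw
b=cv2.inRange(hsv,(100,120,40),(130,255,255)); b[:, :300]=0
ys,xs=np.nonzero(b); P=np.array([onz(c,u,v,.04)[:2] for u,v in zip(xs,ys)],np.float32)
r=cv2.minAreaRect(P); print(r)
```

```text
[273 188  20  50 529]
[0.207366   0.22152066 0.22960666 0.23034843 0.23108742]
((0.5972570180892944, -0.04432195797562599), (0.08993570506572723, 0.01179058849811554), 58.102359771728516) [ 0.58280415 -0.06878797  0.23049829]
((0.5822298526763916, -0.06848935782909393), (0.03236209973692894, 0.011790472082793713), 58.14903259277344)
((0.737525224685669, -0.08843036741018295), (0.11864709854125977, 0.19859236478805542), 85.9510498046875)
```

Run:
```python
from h import *
c=cap('wrist'); im=c['image']; cv2.imwrite('pics/wz.png',cv2.resize(im[120:290,200:370,::-1],None,fx=3.4,fy=3.4))
T=[]
for v in range(180,270):
  for u in range(255,315):
    p=dep(c,u,v)
    if .222<p[2]<.238: T.append(p)
T=np.array(T,np.float32); r=cv2.minAreaRect(T[:,:2].copy()); print(len(T),r,T.mean(0))
C=[]
for v in range(120,300):
  for u in range(195,370):
    p=dep(c,u,v)
    if .190<p[2]<.202: C.append(p)
C=np.array(C,np.float32); print(cv2.minEnclosingCircle(C[:,:2].copy()), C.mean(0))
```

```text
1344 ((0.5765087604522705, -0.07740622013807297), (0.04004480689764023, 0.0138532230630517), 58.05374526977539) [ 0.5772955  -0.07569882  0.2299194 ]
((0.5760970115661621, -0.07784067839384079), 0.05434989929199219) [ 0.57582915 -0.07778435  0.19617355]
```

View pics/wz.png

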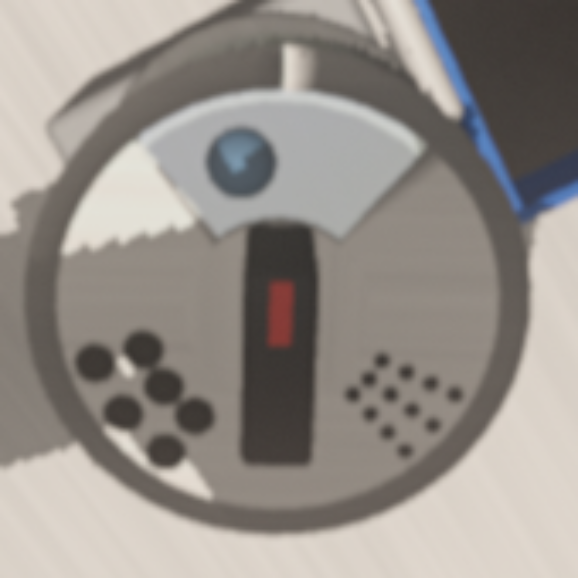

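The zoomed wrist view shows the bar clearly, and depth gives it as 40.0 × 13.9 mm, centred at (0.5764, −0.0776) at 58.1°. I'll descend and grip.

```bash
sed -i 's/^YAW=.*/YAW=-0.0695; O=np.array([.5763,-.0777])/' h.py; python3 -c "
from h import *
print(need([*O,.214]).round(4))"
```

```text
[ 0.0882  0.0015 -0.0004]
```

```bash
python3 -m pendant '0.02 0.0015 -0.0004 0.013; 0.04 0.0015 -0.0004 0.013; 0.06 0.0015 -0.0004 0.013; 0.075 0.0015 -0.0004 0.013; 0.088 0.0015 -0.0004 0.013; 0.088 0.0015 -0.0004 0.013; 0.088 0.0015 -0.0004 0.013' 1; python3 -c "
from h import *
print(need([*O,.214]).round(4)); cap('wrist','w3.png')"
```

```text
clock: 3.03
eef_pos: [0.5763, -0.0774, 0.214]
ee_rot: [-0.341, -0.619, -0.342, 0.619]
force: [-0.1, -0.1, 0.1]
gripper_width: 0.0853
[0.     0.0001 0.0002]
```

View pics/w3.png

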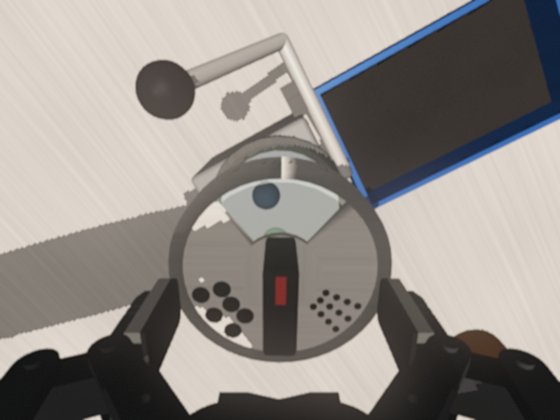

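The knob (281,295) is centred between the open pads (about 165 and 395 in u). Closing.

```bash
python3 -m pendant '0 0 0 0;0 0 0 0;0 0 0 0;0 0 0 0;0 0 0 0;0 0 0 0;0 0 0 0;0 0 0 0' 0; python3 -m pendant '0 0 0 0;0 0 0 0;0 0 0 0;0 0 0 0'
```

```text
clock: 3.75
eef_pos: [0.577, -0.0771, 0.2147]
ee_rot: [0.342, 0.619, 0.342, -0.619]
force: [1.4, -1.0, 0.8]
gripper_width: 0.0128
clock: 4.08
eef_pos: [0.577, -0.0771, 0.2147]
ee_rot: [0.342, 0.619, 0.342, -0.619]
force: [2.8, -0.2, 1.9]
gripper_width: 0.0131
```

Gripped. Turning by +1.083 about the tool x axis (clockwise from above).

```bash
python3 -m pendant '0 0 0 0.08;0 0 0 0.16;0 0 0 0.25;0 0 0 0.34;0 0 0 0.43;0 0 0 0.52;0 0 0 0.61;0 0 0 0.70'; python3 -m pendant '0 0 0 0.08;0 0 0 0.16;0 0 0 0.24;0 0 0 0.31;0 0 0 0.36;0 0 0 0.383;0 0 0 0.383; 0 0 0 0.383'
python3 - <<'E'
from h import *
s,t,R=tool(); print(np.arctan2(R[1,1],R[0,1])+np.pi/2-YAW, s['qpos'].round(3),s['ft_torque'])
c=cap('top','t3.png');cap('wrist','w4.png')
E
```

```text
clock: 4.75
eef_pos: [0.5774, -0.0775, 0.2147]
ee_rot: [0.108, 0.7, 0.107, -0.698]
force: [3.1, -2.5, 1.1]
gripper_width: 0.0125
clock: 5.42
eef_pos: [0.5774, -0.0778, 0.2147]
ee_rot: [-0.026, 0.707, -0.027, -0.706]
force: [4.4, -3.3, 0.4]
gripper_width: 0.013
-0.004309477387034355 [-3.280e-01  1.140e-01  1.759e+00 -1.000e-03  1.266e+00  1.317e+00] [-0.45020104 -0.54153701 -0.01405957]
```

View pics/w4.png

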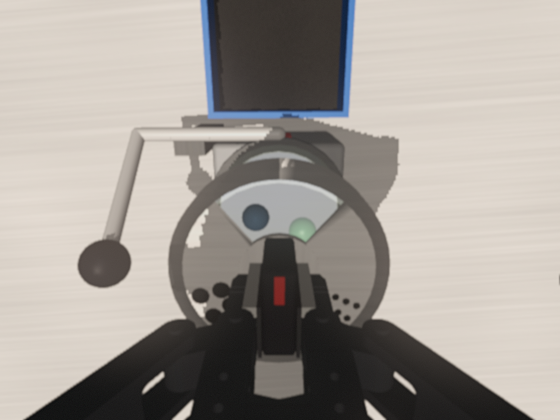

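The window sector (280,210) now points straight at the tray. Release and lift.

```bash
python3 -m pendant '0 0 0 0;0 0 0 0;0 0 0 0;0 0 0 0;0 0 0 0' 0.6; python3 -m pendant '-0.02 0 0 0;-0.04 0 0 0;-0.06 0 0 0;-0.085 0 0 0;-0.085 0 0 0;-0.085 0 0 0'
python3 - <<'E'
from h import *
c=cap('wrist','w5.png')
T=[]
for v in range(150,300):
  for u in range(230,330):
    p=dep(c,u,v)
    if .222<p[2]<.238: T.append(p)
T=np.array(T,np.float32); print(len(T),cv2.minAreaRect(T[:,:2].copy()))
s,t,R=tool(); print(R.round(3),t)
b=[]
im=c['image']; 
for v in range(100,330):
  for u in range(60,240):
    p=dep(c,u,v)
    q=np.array(p)
    if np.hypot(*(q[:2]-loc(-.009,.1,0)[:2]))<.025 and .15<q[2]<.19: b.append(q)
b=np.array(b); print('ball',len(b),b.min(0),b.max(0),loc(-.009,.1,.167))
for p in [loc(-.05,.1,.3),loc(-.05,.1,.18),loc(0,.1,.18),loc(.1,.1,.195)]: print(need(p).round(4))
E
```

```text
clock: 5.93
eef_pos: [0.5764, -0.0768, 0.214]
ee_rot: [0.026, -0.706, 0.026, 0.707]
force: [0.6, -0.3, -0.4]
gripper_width: 0.0513
clock: 6.43
eef_pos: [0.5774, -0.0771, 0.301]
ee_rot: [-0.025, 0.708, -0.026, -0.705]
force: [-0.8, 0.4, -1.1]
gripper_width: 0.0514
1341 ((0.576647937297821, -0.07795877754688263), (0.013802925124764442, 0.04010028764605522), 85.4451675415039)
[[ 0.    -0.073 -0.997]
 [ 0.    -0.997  0.073]
 [-1.    -0.    -0.   ]] [ 0.57661085 -0.07687029  0.29918747]
ball 1135 [0.56140268 0.00840295 0.15000378] [0.59585469 0.03487369 0.18182749] [0.57426613 0.02268358 0.167     ]
[-0.0008 -0.099   0.0506]
[ 0.1192 -0.099   0.0506]
[ 0.1192 -0.0991  0.0006]
[ 0.1042 -0.0995 -0.0994]
```

View pics/w5.png

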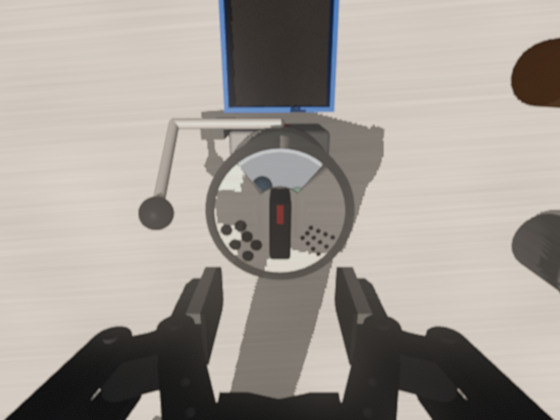

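Bar and window are aligned (cap ≈ −0.01 rad) and both balls are visible at (262,184) and (296,188). Next: close the fingers and go behind the lever ball.

```bash
python3 -m pendant '0 -0.025 0.014 0;0 -0.050 0.028 0;0 -0.075 0.042 0;0 -0.102 0.0555 0;0 -0.102 0.0555 0;0.03 -0.102 0.0555 0;0.06 -0.102 0.0555 0;0.06 -0.102 0.0555 0' 0; python3 -m pendant '0.03 0 0 0;0.05 0 0 0;0.066 0 0 0;0.066 0 0 0;0.066 0 0 0'
python3 - <<'E'
from h import *
cap('wrist','w6.png');cap('scene','s6.png')
for p in [loc(-.034,.103,.172),loc(.03,.103,.193),loc(.074,.103,.185)]: print(need(p).round(4))
E
```

```text
clock: 7.15
eef_pos: [0.5246, 0.0294, 0.2316]
ee_rot: [0.026, -0.702, 0.025, 0.711]
force: [-1.3, -0.7, -1.1]
gripper_width: 0.0001
clock: 7.57
eef_pos: [0.5285, 0.0286, 0.173]
ee_rot: [0.026, -0.706, 0.026, 0.707]
force: [0.3, 0.1, 0.3]
gripper_width: -0.0
[ 0.003  -0.0004 -0.0198]
[-0.0179 -0.0006 -0.0838]
[-0.0098 -0.0008 -0.1278]
```

View pics/w6.png

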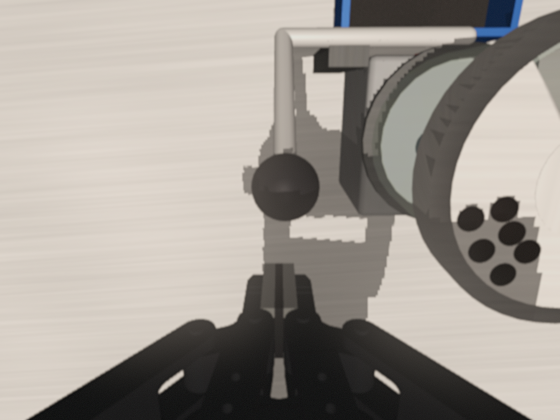

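View pics/s6.png

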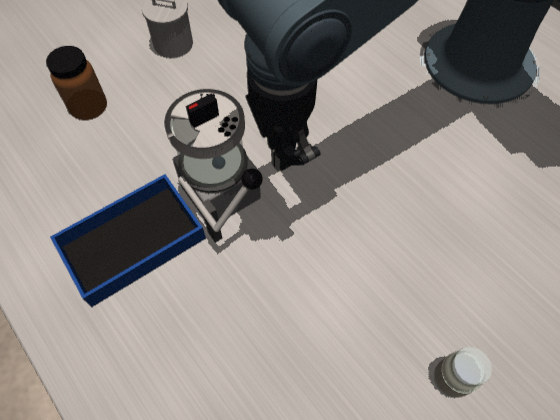

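The closed fingertips (280,285) sit behind the lever ball (285,187) and in line with it, clear of the cap. I'll push gradually.

```bash
python3 -m pendant '0 0 -0.012 0;0.001 0 -0.018 0;0 0 -0.024 0;-0.002 0 -0.030 0;-0.004 0 -0.036 0;-0.006 0 -0.042 0;-0.009 0 -0.048 0;-0.011 0 -0.054 0'
python3 - <<'E'
from h import *
cap('wrist','w7.png')
for p in [loc(.03,.103,.193),loc(.074,.103,.185)]: print(need(p).round(4))
E
```

```text
clock: 8.33
eef_pos: [0.5822, 0.0247, 0.1865]
ee_rot: [0.025, -0.706, 0.026, 0.707]
force: [-7.7, -0.6, 5.0]
gripper_width: -0.0002
[-0.0061 -0.0007 -0.0297]
[ 0.0019 -0.0008 -0.0737]
```

View pics/w7.png

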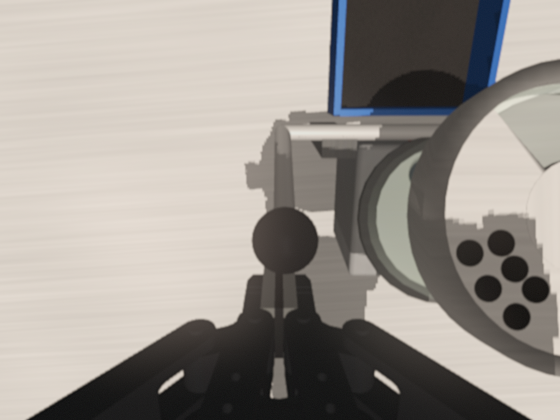

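The ball (285,240) rests against the fingertips and the jar is tipping with the cap steady. I'll keep pushing.

```bash
python3 -m pendant '-0.002 0 -0.006 0;-0.004 0 -0.012 0;-0.005 0 -0.018 0;-0.006 0 -0.024 0;-0.006 0 -0.030 0;-0.006 0 -0.036 0;-0.005 0 -0.042 0;-0.004 0 -0.048 0'
python3 - <<'E'
from h import *
cap('wrist','w8.png')
for p in [loc(.074,.103,.185)]: print(need(p).round(4))
E
```

```text
clock: 9.05
eef_pos: [0.6312, 0.0213, 0.1881]
ee_rot: [-0.026, 0.707, -0.026, -0.707]
force: [-2.3, 0.2, 1.2]
gripper_width: -0.0001
[ 0.0028 -0.0006 -0.0253]
```

View pics/w8.png

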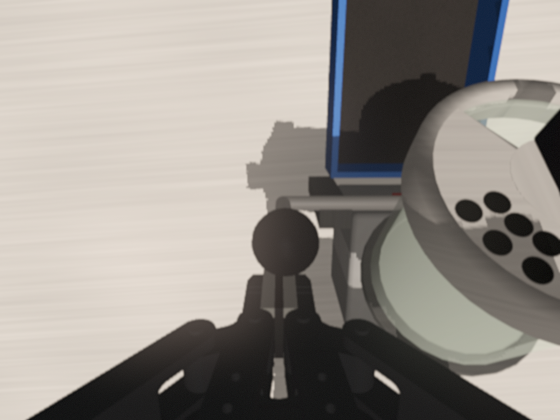

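```bash
python3 -m pendant '0 0 -0.006 0;0.001 0 -0.012 0;0.002 0 -0.018 0;0.003 0 -0.025 0;0.003 0 -0.030 0;0.003 0 -0.030 0'
python3 - <<'E'
from h import *
cap('wrist','w9.png')
E
```

```text
clock: 9.6
eef_pos: [0.6617, 0.0189, 0.1854]
ee_rot: [-0.026, 0.707, -0.026, -0.706]
force: [0.2, -0.2, 0.4]
gripper_width: 0.0002
```

View pics/w9.png

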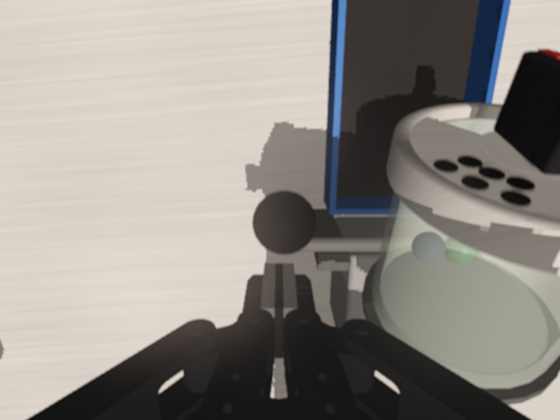

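The lever ball (284,222) has left the fingers and the jar is falling over on its own, with both glass balls rolling towards the cap at (430,247) and (460,250). I'll back off upwards.

```bash
python3 -m pendant '0 0 0.01 0;-0.01 0 0.025 0;-0.03 0 0.04 0;-0.06 0 0.05 0;-0.09 0 0.06 0;-0.12 0 0.07 0;-0.12 0 0.08 0;-0.12 0 0.08 0';python3 -m pendant '0 0 0 0;0 0 0 0;0 0 0 0;0 0 0 0;0 0 0 0;0 0 0 0;0 0 0 0;0 0 0 0'
python3 - <<'E'
from h import *
cap('top','t10.png');cap('scene','s10.png')
E
```

```text
clock: 10.32
eef_pos: [0.5807, 0.0251, 0.3085]
ee_rot: [-0.026, 0.709, -0.026, -0.705]
force: [-0.2, -0.1, -0.1]
gripper_width: 0.0
clock: 10.98
eef_pos: [0.5807, 0.025, 0.3052]
ee_rot: [0.026, -0.707, 0.026, 0.707]
force: [0.4, 0.3, -0.7]
gripper_width: 0.0001
```

View pics/s10.png

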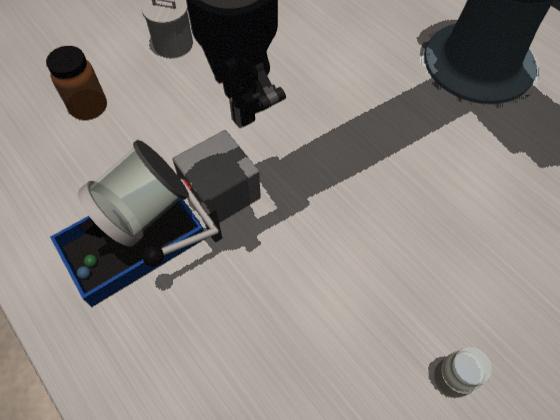

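View pics/t10.png

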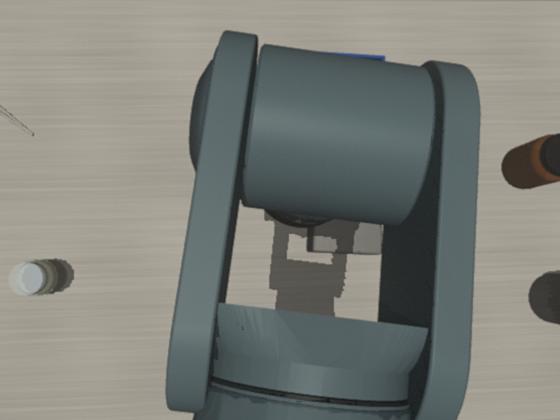

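The jar is at its stop and both balls are in the tray, green at (90,260) and blue at (83,272). I'll wait for rest and check.

```bash
for i in 1 2 3; do python3 -m pendant '0 0 0 0;0 0 0 0;0 0 0 0;0 0 0 0;0 0 0 0;0 0 0 0;0 0 0 0;0 0 0 0' >/dev/null; done
cat > b.py <<'E'
from h import *
import sys
c=cap('scene',sys.argv[1]); hsv=cv2.cvtColor(c['image'],cv2.COLOR_RGB2HSV)
sub=np.zeros(hsv.shape[:2],np.uint8); sub[225:300,60:150]=255
for n,lo,hi in(('g',(50,60,50),(85,255,255)),('b',(95,60,60),(112,200,255))):
    m=cv2.inRange(hsv,lo,hi)&sub
    k,l,st,ce=cv2.connectedComponentsWithStats(m)
    if k<2: print(n,'none'); continue
    i=1+np.argmax(st[1:,4]); p=onz(c,*ce[i],.015)
    q=p[:2]-O; print(n,ce[i],st[i,4],'local',(q@[np.cos(YAW),np.sin(YAW)]).round(3),(q@[-np.sin(YAW),np.cos(YAW)]).round(3))
print(arm.get_state()['clock'])
E
python3 b.py s11.png; python3 -m pendant '0 0 0 0;0 0 0 0;0 0 0 0;0 0 0 0;0 0 0 0;0 0 0 0;0 0 0 0;0 0 0 0'>/dev/null; python3 b.py s12.png; python3 -c "
import cv2; a=cv2.imread('pics/s12.png')[110:310,30:280]; cv2.imwrite('pics/z12.png',cv2.resize(a,None,fx=3,fy=3))"
```

```text
g [ 89.45945946 259.89189189] 111 local 0.231 -0.004
b [ 95.29487179 276.22008547] 468 local 0.235 0.026
13.1333
g [ 89.46428571 259.83928571] 112 local 0.231 -0.004
b [ 95.48497854 276.44420601] 466 local 0.235 0.027
13.85
```

View pics/z12.png

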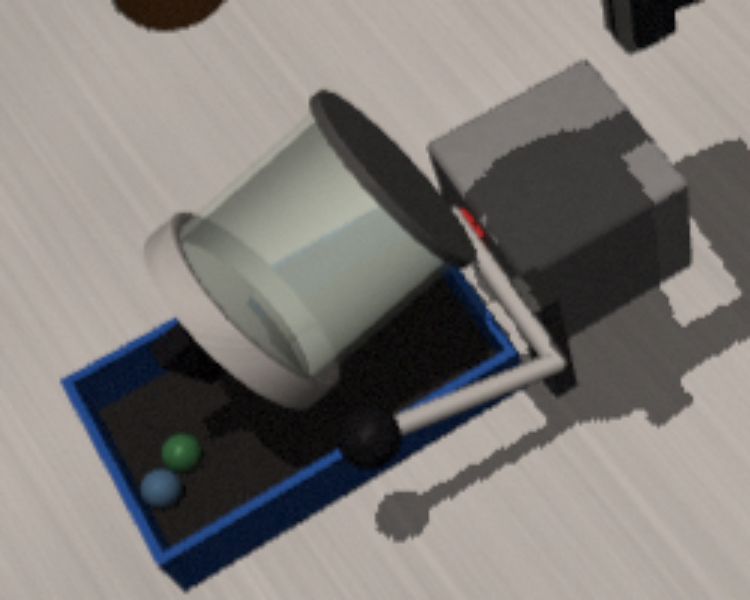

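Both balls rest on the tray floor, green at (180,453) and blue at (160,488) in the zoom. They are where they were about 3 s earlier, and the arm is clear.

```bash
python3 -c "
from workcell import arm
print(arm.hand_in())"
```

```text
the job is handed in; nothing more can be done
None
```

Both glass balls are out of the jar and at rest in the blue tray; the job was handed in at about 14 s of the 56 s allowed.

- **What I did:** With the jar upright, I gripped the knob and turned the cap from about 1.08 rad to about −0.01 rad, so the pour window faced the tray. I then released it and pushed the lever ball with closed fingers until the jar went over by itself, and backed the arm off.
- **Last checks:** The jar lies over the tray, apparently at its stop. The green ball is at dispenser x 231, y −4 mm, unchanged between two readings 0.7 s apart. By eye, the blue ball lies beside it in the same place about 3 s apart. The arm was clear of everything. The largest force I saw between moves was about 9 N.
- **What disagreed:** My colour measurement of the blue ball picked up the blue tray wall as well, so its measured position (235, 27 mm) is not reliable. I confirmed that ball by looking at the pictures instead. The top camera was blocked by the arm at the end, so the final check relied on the scene camera alone.

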